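# Shut the tagged air valve under the sliding cover

## Robot

A 7-joint arm with a two-finger parallel gripper is mounted at the origin on the work surface. World frame = base frame: x ahead of the robot, y to its left, z up, the work surface at z = 0. Lengths are in mm, angles in rad, forces in N, time in s.
With the tool pointing down it reaches from about 400 to 850 mm from the base axis. Payload 6.9 kg.
Tool frame: the origin (TCP) lies at the very end of the fingers, on their centre line; the grasp point (between the pads) lies 19 mm behind it (ctrl.grip_point_offset is the distance from the TCP to the grasp point, in mm); z points along the fingers, y is the line along which they close (so a half turn about z gives the same grasp; the last joint's range is limited). The gripper opens to 85 mm and grips with 20 to 120 N. Pads are 22 mm wide; open, the fingers measure 114 mm over their backs; the gripper's body (76 mm by 85 mm) begins 54 mm behind the grasp point. The pads swing forward as they close: fully open they stand 13 mm farther back than shut.
Start: joints at [1.397, 0.507, -0.238, 1.5, 0.126, 1.149, -0.155], TCP at [171.972, -600.863, 205.375] pointing down, gripper open.
Joint ranges: [-3.08, 3.08], [-0.24, 2.05], [-1.43, 1.35], [0, 2.5], [-1.52, 4.66], [0.17, 1.96], [-2.89, 2.89]. Speed limits (rad/s): [2.39, 2.39, 3.14, 3.14, 3.14, 3.14, 3.14].

## Interface

Orientations are given as a unit quaternion [x, y, z, w].
In Python, from station import ctrl gives the robot as it stands. The module is installed in compiled form; this text tells all that it offers.
- The arm moves only by the shell command python3 -m crank 'ROWS' [OPENING] [FORCE]. ROWS is JSON, one flat list of numbers, 6 for each row, row after row: the shift along the tool's x, y, z scaled (see below), then the turn, a rotation vector about the tool's x, y, z scaled (see below). In form: [tx, ty, tz, rx, ry, rz, tx, ty, tz, rx, ry, rz, ...]. A call has exactly 8 rows; each row shifts and turns the commanded pose from where the row before left it, along the tool's axes as they then stand; what a row does not reach is not made up. The controller multiplies each number of a shift by 0.25 m and each number of a turn by 180 degrees. A row lasts 1/10 s, in which the tool goes at most 50 mm and 8.59 degrees, less where a joint would pass 70% of its speed; a pose out of reach is approached as far as the arm can. A call with a number of a shift or a turn outside -1 to 1 is refused whole. A call with a gripper value outside its range is refused whole. OPENING is the opening, from -1 (shut) to 1 (fully open), set as the call begins (- or left out, the last holds). The fingers move at their own pace and stop on an object; FORCE is the grip in N (left out, the last holds). Time passes only in rows, so rows that do not move let the fingers close, or fill a call up. It gives the time, the measured TCP pose, the force, the opening and the grip force at its end, in the units of the state.
- ctrl.observe(): the state, without advancing time (a new reading comes with each control period).
- ctrl.read_camera(name): name is "side" or "top" or "wrist"; returns a dict with "pixels" (420x560x3 uint8, red, green, blue), "range_z" (420x560 float32, mm along the optical axis (not along the pixel's ray), 0 where there is no reading), "fx", "fy", "cx", "cy" (pixels), "k1" (the pictures are not rectified: a ray, as slopes to the right and down, at radius r is drawn at 1 + k1 r^2 times it, then the intrinsics apply), "R" (3x3) and "t" (3): a world point X has camera coordinates R X + t; the wrist camera has in their place "T_tool_cam" (4x4, takes a point from camera to tool coordinates, whose origin is the TCP and whose axes are the flange's). Camera axes: x right, y down, z forward; pixel columns grow to the right and rows downward; lengths in mm; the calibration is good to about 2 mm. A picture is of the moment at which its call begins: read the wrist's pose just before it.
- ctrl.job_done(): hands the job in; it is judged then, once.
The state is a dict: "time_s": time; "qpos": joint angles; "dq": joint speeds; "joint_efforts": joint torques, N m; "position": TCP position; "tool_rot": TCP orientation; "force": force on the tool from outside, world axes, zero at the start; "wrist_torque": the same for the moment, N m; "finger_gap": finger opening in mm; "gripper_force": force on a finger pad.
Only numpy, scipy, OpenCV 4.12 (cv2) and the standard library are available. Lean on these libraries where they do the work, as an engineer would, in place of code of your own. Each camera call takes 0.05 s, during which the arm holds its last target. There are 200 camera calls.

## Task

Shut off the bench's tagged air line: slide the flat steel cover of the compressed-air box back along its guides, away from the outlets, right up to its rear stop, then push the uncovered valve lever that carries the round tag clockwise until it is fully shut, square across its pipe. Do it all by pushing with the fingertips: the cover stays lying in its guides and must not be lifted. Leave the other two levers as they are and do not disturb the things lying about.

Things in the scene. Friction and masses are not known exactly. Their poses are not given: they have to be found in the camera images.
- air_box: Grey steel compressed-air box fixed to the bench, 300 (x) x 350 (y) x 90 high. Origin: centre of its underside, z 0; x points from its front (outlets, robot side) to its back, y to its left. Front half: open well (x -144 to 0, y -164 to 164) with three valves in it (pipes to z 49); rear half: flat deck at z 90 onto which the cover slides. Guides along both sides rise to z 102.
- rear_stop (a point): Middle of the inner face of the stop strip along the box's rear edge, 150 mm behind the box's centre, at the level of the deck and rim (z 90); the strip rises to z 102. A regulator, up to z 128, sits on the box's right side at x 85, y -205 of the box.
- cover: Loose flat steel plate, 150 (x) x 346 (y) x 4, about 0.8 kg, lying on the box's rim between its guides and hiding the valves; slides along the box's x with under 10 N, not locked. Origin: centre of its underside (z 90), axes as the box's. Origin starts 61 to 73 mm in front of the box's centre; at the rear stop it is 75 mm behind it.
- cover_strip (a point): Upright steel finger strip fixed across the cover, 110 long (y), 4 thick, rising 22 mm above the plate (z 94 to 116), 45 mm in front of the plate's centre. This point: centre of its front (robot-side) face, z 105; axes as the cover's.
- handle_tagged (a joint): Angle of the ball-valve lever with the round tag. 0: open, along its pipe, pointing to the box's front; pi/2: shut against its stop, across the pipe, pointing to the box's left (+y). Closes clockwise seen from above. Starts at 0 to 0.3; stays where left; needs about 4 N at 50 mm from the stem. Tag: flat metal disc, 30 across, 3 thick, on top, centred 28 mm from the stem.
- tagged_pivot (a point): On the stem axis of the tagged lever, at half the lever's thickness (z 71); its -x axis points along the lever. The three alike stems stand 45 mm in front of the box's centre at y -108, -13 and 82 of the box; which of them has the tagged lever varies.
- tagged_tip (a point): On the tagged lever's centre line, 60 mm from the stem axis, at half its thickness (z 71). The lever has a black sleeve 15 wide, 10 thick (z 66 to 76), reaches 67 mm from the stem axis (stem nut and tag up to z 80) and turns in the horizontal plane.
- plain1_tip (a point): Near the end of one of the two other levers (same shape, no tag), 60 mm from its stem axis, at half its thickness; open or nearly open.
- plain2_tip (a point): Near the end of one of the two other levers (same shape, no tag), 60 mm from its stem axis, at half its thickness; open or nearly open.
- fitting: Spare brass pipe fitting, 24 in diameter and 28 high, standing on the floor of the valve well in a front corner. Origin: centre of underside. Bystander.
- screwdriver: Screwdriver, 180 long, lying left of the box. Origin: underside, middle. Bystander.
- wrench: Steel wrench, 160 long, lying in front of the box. Origin: underside, middle. Bystander.
- multimeter: Red handheld multimeter, 190 x 92 x 40. Origin: centre of underside. Bystander.
- cup: Paper coffee cup with lid, 88 in diameter, 127 high. Origin: centre of underside. Bystander.
- heatsink: Black finned heat sink with fan, 83 x 74 x 62. Origin: centre of underside. Bystander.
- adapter: Blue probe adapter, 125 x 72 x 30. Origin: centre of underside. Bystander.
- breadboard: White breadboard on a black plate, 80 x 190 x 28 over its parts. Origin: centre of underside. Bystander.

How it is judged (in metres and radians):
On the way, in this order (a step that is already met when the one before it is completed fails the run):
1. the cover has been slid aside to its rear stop (within 18 mm) (x of cover in the frame of air_box above 0.057 m), for 0.2 s.
2. the tagged lever has been pushed shut (within 7 degrees) (value of joint handle_tagged above 1.45 rad), for 0.2 s.
At the end, for the whole second after the job is handed in: The cover lies flat in its guides, at rest, within about 18 mm of the rear stop, and the tagged lever stands within 7 degrees of fully shut (above 1.45 rad), at rest (x of cover in the frame of air_box above 0.057 m and value of joint handle_tagged above 1.45 rad and z of cover in the frame of air_box below 0.094 m and angle between cover's own z axis and vertical below 0.04 rad and linear speed of cover below 0.01 m/s and velocity of joint handle_tagged below 0.05 rad/s); the robot touches nothing.
It fails at once if the cover is lifted or tipped out of its guides (raised 10 mm or tilted 0.12 rad) (z of cover in the frame of air_box above 0.1 m or angle between cover's own z axis and vertical above 0.12 rad).
It fails at once if another valve lever is moved (its end by more than 12 mm) (distance of any of plain1_tip, plain2_tip from where it was at the start of the episode above 0.012 m).
It fails at once if a bystander is moved or picked up (more than 25 mm) (distance of any of fitting, screwdriver, wrench, multimeter, cup, heatsink, adapter, breadboard from where it was at the start of the episode above 0.025 m).
It also fails if it takes over 48 s, if anything falls off the work surface, if the arm or the gripper's body presses on something with over 40 N, if the wrist force passes 120 N, or if a joint passes its speed limit or range.

## Working session

There is one attempt and no reset: what is moved stays moved. The work goes in short steps, Python scripts to look and compute and a shell command to move; the robot and the scene stay as the last step left them, time stands still between calls to the robot, and variables do not carry over. Pictures are saved under pics/ and viewed, at most 10 in all, crops included, and the job is handed in when it is done.

```bash
mkdir -p pics
cat > h.py <<'E'
import numpy as np, cv2
from scipy.spatial.transform import Rotation as Ro
from station import ctrl
def cloud(c, T=None):
    h,w=c["range_z"].shape
    v,u=np.mgrid[0:h,0:w].astype(float)
    K=np.array([[c["fx"],0,c["cx"]],[0,c["fy"],c["cy"]],[0,0,1]])
    p=cv2.undistortPoints(np.stack([u.ravel(),v.ravel()],1)[:,None],K,np.array([c["k1"],0,0,0.]))[:,0]
    z=c["range_z"].astype(float).ravel()
    P=np.c_[p*z[:,None],z]
    if "R" in c: X=(P-np.array(c["t"]))@np.array(c["R"])
    else:
        M=T@np.array(c["T_tool_cam"]); X=P@M[:3,:3].T+M[:3,3]
    X[z==0]=np.nan
    return X.reshape(h,w,3)
def toolT():
    s=ctrl.observe(); T=np.eye(4); T[:3,:3]=Ro.from_quat(s["tool_rot"]).as_matrix(); T[:3,3]=s["position"]; return T
def save(c,n): cv2.imwrite("pics/"+n,c["pixels"][:,:,::-1])
E
python3 - <<'E'
from h import *
np.set_printoptions(precision=3,suppress=True)
print(ctrl.observe()); print(toolT())
a=ctrl.read_camera("top"); s=ctrl.read_camera("side")
save(a,"top.png"); save(s,"side.png")
np.save("top.npy",cloud(a)); np.save("side.npy",cloud(s))
E
```

```text
{'time_s': 0.0, 'qpos': array([ 1.398,  0.508, -0.238,  1.501,  0.126,  1.149, -0.155]), 'dq': array([ 0.001, -0.002, -0.001,  0.001, -0.   , -0.001,  0.002]), 'joint_efforts': array([ -0.001, -62.059,  -2.187, -24.966,   0.013,   0.012,  -0.   ]), 'position': array([ 171.77 , -600.355,  204.525]), 'tool_rot': array([ 0.99 ,  0.139, -0.   , -0.001]), 'force': array([ 0.379,  0.43 , -0.221]), 'wrist_torque': array([ 0.016,  0.018, -0.035]), 'gripper_force': 0.0, 'finger_gap': 85.48985571612853}
[[   0.961    0.275   -0.001  171.77 ]
 [   0.275   -0.961    0.002 -600.355]
 [  -0.      -0.002   -1.     204.525]
 [   0.       0.       0.       1.   ]]
```

View pics/top.png

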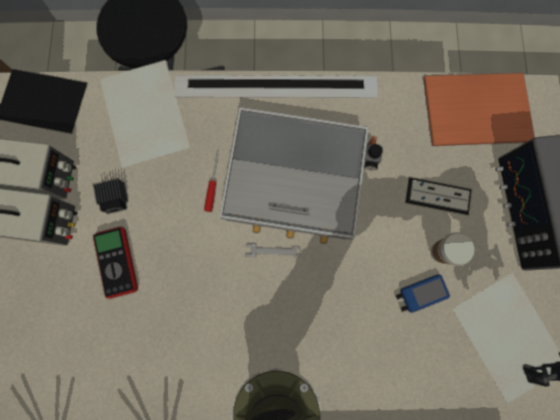

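View pics/side.png

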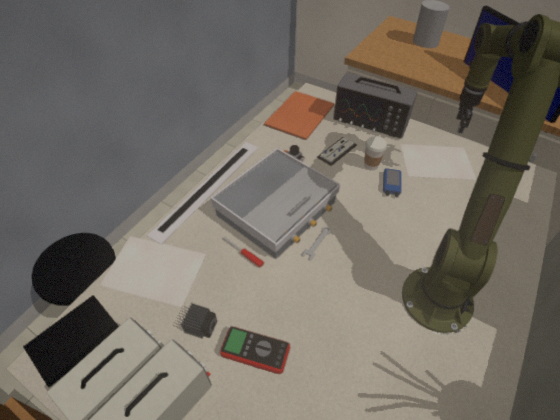

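The top picture shows the box (corners near 240,109 / 368,127 / 355,237 / 221,219), with the cover at its front half and the strip at about (288,208). The cup (457,250) and breadboard (438,195) are to the right. The side view agrees.

Run:
```python
from h import *
np.set_printoptions(precision=3,suppress=True)
X=np.load("top.npy"); 
sub=np.zeros(X.shape[:2],bool); sub[95:250,205:385]=1
m=sub&(X[...,2]>80)&(X[...,2]<112)
n,l,st,_=cv2.connectedComponentsWithStats(m.astype(np.uint8)); k=1+st[1:,4].argmax(); m=l==k
P=X[m]; r=cv2.minAreaRect(P[:,:2].astype(np.float32)); print(r, np.median(P[:,2]))
# box yaw
b=cv2.boxPoints(r); print(b)
ang=r[2]
c=[np.deg2rad(ang+90*i) for i in range(4)]
yaw=min(c,key=lambda a:abs((a+np.pi)%(2*np.pi)-np.pi)); yaw=(yaw+np.pi)%(2*np.pi)-np.pi
Rz=np.array([[np.cos(yaw),-np.sin(yaw)],[np.sin(yaw),np.cos(yaw)]])
print("yaw",yaw)
L=(X[...,:2]-np.array(r[0]))@Rz
s=sub&(X[...,2]>108)&(abs(L[...,0])<140)&(abs(L[...,1])<100)
print("strip",s.sum(),np.nanmean(X[s],0) if s.any() else 0, L[s].min(0) if s.any() else 0,L[s].max(0) if s.any() else 0)
for px in [(208,288),(190,290),(140,300),(213,300)]: print(px,X[px],L[px])
g=sub&(abs(L[...,1])<120)
for a in range(-150,150,6):
    q=g&(abs(L[...,0]-a)<3); print(a,round(float(np.nanmedian(X[q][:,2])),1),end=' | ')
```

```text
((648.1702880859375, -72.68818664550781), (408.2222595214844, 311.57904052734375), 81.0737533569336) 92.3215603935094
[[ 462.597 -250.155]
 [ 770.403 -298.5  ]
 [ 833.744  104.778]
 [ 525.938  153.124]]
yaw -0.1557923937665997
strip 82 [541.512 -32.402 114.833] [-114.043  -30.109] [-108.889   76.821]
(208, 288) [549.744 -30.085  94.099] [-103.844   26.815]
(190, 290) [598.545 -35.658  96.277] [-54.77   28.882]
(140, 300) [741.496 -64.627  89.864] [90.945 22.444]
(213, 300) [535.657 -61.836  97.761] [-112.835   -6.737]
-150 90.5 | -144 90.2 | -138 93.7 | -132 93.3 | -126 93.6 | -120 93.9 | -114 95.1 | -108 94.6 | -102 94.8 | -96 94.6 | -90 93.9 | -84 94.1 | -78 93.4 | -72 93.9 | -66 93.5 | -60 94.2 | -54 93.7 | -48 94.0 | -42 93.9 | -36 94.3 | -30 93.6 | -24 94.1 | -18 93.6 | -12 93.7 | -6 94.0 | 0 93.9 | 6 93.9 | 12 90.1 | 18 90.0 | 24 90.3 | 30 89.6 | 36 90.1 | 42 89.8 | 48 89.9 | 54 89.6 | 60 89.6 | 66 89.8 | 72 89.9 | 78 90.0 | 84 89.4 | 90 89.7 | 96 89.5 | 102 89.6 | 108 89.4 | 114 89.1 | 120 89.6 | 126 89.6 | 132 89.3 | 138 89.3 | 144 89.6 |
```

```bash
cat > box.py <<'E'
from h import *
def fit():
    X=np.load("top.npy"); sub=np.zeros(X.shape[:2],bool); sub[95:250,205:385]=1
    m=sub&(X[...,2]>80)&(X[...,2]<125)
    m=cv2.morphologyEx(m.astype(np.uint8),cv2.MORPH_OPEN,np.ones((25,25),np.uint8))>0
    r=cv2.minAreaRect(X[m][:,:2].astype(np.float32))
    yaw=min((np.deg2rad(r[2]+90*i) for i in range(-4,4)),key=abs)
    return r,yaw
E
cat > frame.py <<'E'
from h import *
E
python3 - <<'E'
from box import *
r,yaw=fit(); print(r,yaw)
R=Ro.from_euler('z',yaw).as_matrix()[:2,:2]; c=np.array(r[0])
print("strip c in box",R.T@(np.array([541.5,-32.4])-c))
T=toolT(); 
for b in [(-165,0)]:
    w=c+R@np.array(b); d=T[:3,:3].T@np.array([w[0]-T[0,3],w[1]-T[1,3],0]); print(w,"tool shift",d,d/250)
print("yaw turn about tool z deg",np.rad2deg(np.arctan2(T[1,0],T[0,0])-yaw))
E
```

```text
((659.90185546875, -41.024658203125), (312.6375732421875, 299.2784729003906), 85.56602478027344) -0.07738746653606754
strip c in box [-118.71426313   -0.55483129]
[495.39568659 -28.26846755] tool shift [ 468.57290548 -460.98343117    0.70751445] [ 1.87429162 -1.84393372  0.00283006]
yaw turn about tool z deg 20.411406253374246
```

```bash
cat > box.py <<'E'
from h import *
def fit():
    X=np.load("top.npy"); sub=np.zeros(X.shape[:2],bool); sub[95:250,205:385]=1
    P=X[sub&(X[...,2]>85)&(X[...,2]<120)]
    c=np.array([648.2,-72.7]); yaw=-0.1558
    for _ in range(4):
        R=Ro.from_euler('z',yaw).as_matrix()[:2,:2]; L=(P[:,:2]-c)@R
        if _==0: lim=-150
        else: lim=-178
        k=(L[:,1]>lim if _ else L[:,1]>-150)
        h=cv2.convexHull(P[k][:,:2].astype(np.float32))
        r=cv2.minAreaRect(h); yaw=min((np.deg2rad(r[2]+90*i) for i in range(-4,4)),key=abs)
        R=Ro.from_euler('z',yaw).as_matrix()[:2,:2]; L=(P[:,:2]-c)@R
        q=L[L[:,1]>lim]; top=q[:,1].max()
        lo,hi=np.percentile(L[abs(L[:,1]-25)<140 if _==0 else abs(L[:,1])<140][:,0],[.3,99.7])
        c=c+R@np.array([(lo+hi)/2, top-177 if _==0 else (np.percentile(q[:,1],99.7)+np.percentile(q[q[:,1]>-178][:,1],.3))/2])
    return c,yaw,R,(lo,hi,q[:,1].min(),q[:,1].max())
E
python3 - <<'E'
from box import *
c,yaw,R,e=fit(); print(c,yaw,e)
X=np.load("top.npy");sub=np.zeros(X.shape[:2],bool); sub[200:216,260:316]=1
s=X[sub&(X[...,2]>108)]; l=cv2.fitLine(s[:,:2].astype(np.float32),cv2.DIST_HUBER,0,.01,.01).ravel(); print("strip yaw",np.arctan(-l[0]/l[1]))
print("strip c in box",R.T@(s[:,:2].mean(0)-c))
T=toolT(); 
for b in [(-165,0)]:
    w=c+R@np.array(b); d=T[:3,:3].T@np.array([w[0]-T[0,3],w[1]-T[1,3],0]); print(w,"tool shift",d,d/250)
print("yaw turn about tool z deg",np.rad2deg(np.arctan2(T[1,0],T[0,0])-yaw))
E
```

```text
[651.42161064 -47.24467633] -0.1553708153660403 (np.float64(-154.2924900545127), np.float64(154.33559615576618), np.float64(-177.9918782782049), np.float64(178.197767495495))
strip yaw -0.15369755
strip c in box [-110.88294258   -2.34412049]
[488.40916494 -21.71151067] tool shift [ 463.66113117 -469.21018457    0.7205422 ] [ 1.85464452 -1.87684074  0.00288217]
yaw turn about tool z deg 24.87952301362815
```

```bash
python3 -m crank '[0.116,-0.117,0,0,0,0,0.116,-0.117,0,0,0,0,0.116,-0.117,0,0,0,0,0.116,-0.117,0,0,0,0,0.116,-0.117,0,0,0,0,0.116,-0.117,0,0,0,0,0.116,-0.117,0,0,0,0,0.116,-0.117,0,0,0,0]' -1 && python3 -m crank '[0.116,-0.117,0,0,0,0,0.116,-0.117,0,0,0,0,0.116,-0.117,0,0,0,0,0.116,-0.117,0,0,0,0,0.116,-0.117,0,0,0,0,0.116,-0.117,0,0,0,0,0.116,-0.117,0,0,0,0,0.116,-0.117,0,0,0,0]'; python3 -m crank '[0,0,0,0,0,0.035,0,0,0,0,0,0.035,0,0,0,0,0,0.034,0,0,0,0,0,0.034,0,0,0,0,0,0,0,0,0,0,0,0,0,0,0,0,0,0,0,0,0,0,0,0]'
cat > where.py <<'E'
from box import *
c,yaw,R,_=fit(); T=toolT(); s=ctrl.observe()
print("tcp in box",(R.T@(T[:2,3]-c)).round(1),"z",T[2,3].round(1),"tool yaw-box deg",np.rad2deg(np.arctan2(T[1,0],T[0,0])-yaw).round(1),"F",s["force"].round(1),"t",s["time_s"], "axis",T[:3,2].round(3))
E
python3 where.py
```

```text
time_s: 0.9
position: [331.0, -310.4, 205.3]
tool_rot: [0.99, 0.139, -0.0, -0.0]
force: [0.6, 0.4, 0.5]
finger_gap: -0.4
gripper_force: 0.0
time_s: 1.7
position: [489.7, -21.8, 205.2]
tool_rot: [0.99, 0.139, -0.0, 0.0]
force: [0.7, -1.1, 0.5]
finger_gap: -0.1
gripper_force: 0.0
time_s: 2.5
position: [489.2, -23.3, 205.3]
tool_rot: [0.997, -0.077, -0.0, -0.0]
force: [-0.1, 0.5, 0.6]
finger_gap: -0.0
gripper_force: 0.0
tcp in box [-163.9   -1.5] z 205.3 tool yaw-box deg 0.1 F [-0.1  0.5  0.6] t 2.5 axis [-0.  0. -1.]
```

```bash
python3 -m crank '[0,0,0.1,0,0,0,0,0,0.1,0,0,0,0,0,0.1,0,0,0,0,0,0.08,0,0,0,0,0,0.04,0,0,0,0.04,0,0,0,0,0,0.04,0,0,0,0,0,0.04,0,0,0,0,0]' >/dev/null && python3 where.py && python3 -m crank '[0.04,0,0,0,0,0,0.03,0,0,0,0,0,0.03,0,0,0,0,0,0.03,0,0,0,0,0,0.03,0,0,0,0,0,0.03,0,0,0,0,0,0.03,0,0,0,0,0,0.03,0,0,0,0,0]' > /dev/null && python3 where.py
```

```text
tcp in box [-131.8   -1.2] z 101.5 tool yaw-box deg 0.0 F [ 0.7 -0.4  0.7] t 3.3 axis [ 0.002  0.    -1.   ]
tcp in box [-70.8  -1.3] z 100.4 tool yaw-box deg 0.0 F [-0.1 -0.8  0.9] t 4.1 axis [-0.  0. -1.]
```

```bash
python3 -m crank '[0.03,0,0,0,0,0,0.03,0,0,0,0,0,0.03,0,0,0,0,0,0.03,0,0,0,0,0,0.03,0,0,0,0,0,0.03,0,0,0,0,0,0.03,0,0,0,0,0,0.03,0,0,0,0,0]' > /dev/null && python3 where.py && python3 -m crank '[0.02,0,0,0,0,0,0.02,0,0,0,0,0,0.02,0,0,0,0,0,0.012,0,0,0,0,0,0.01,0,0,0,0,0,0,0,0,0,0,0,0,0,0,0,0,0,0,0,0,0,0,0]' > /dev/null && python3 where.py
python3 - <<'E'
from h import *
c=ctrl.read_camera("top"); X=cloud(c); np.save("top2.npy",X); save(c,"top2.png")
i=c["pixels"][85:265,195:395,::-1]; cv2.imwrite("pics/top2c.png",cv2.resize(i,None,fx=3.3,fy=3.3,interpolation=cv2.INTER_CUBIC))
E
```

```text
tcp in box [-10.8  -1.3] z 100.4 tool yaw-box deg 0.0 F [ 1.3 -0.  -0.5] t 4.9 axis [-0.  0. -1.]
tcp in box [ 8.9 -1.3] z 100.4 tool yaw-box deg 0.0 F [ 0.  -0.2 -0.3] t 5.7 axis [-0.  0. -1.]
```

View pics/top2c.png

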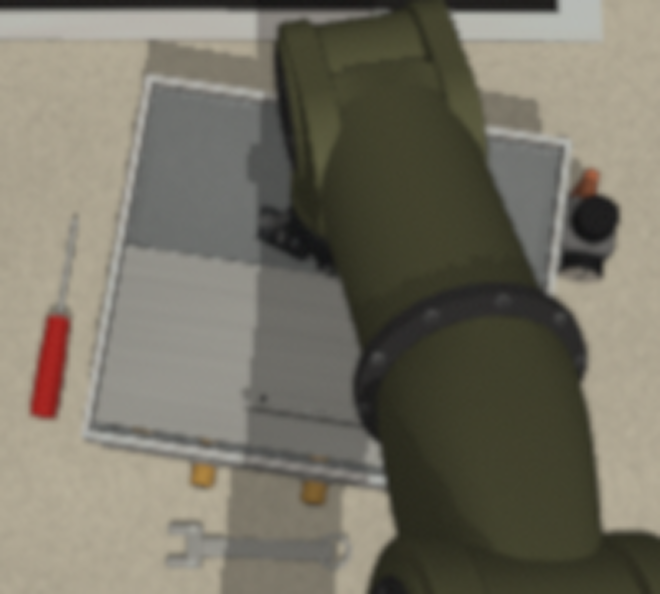

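The crop shows the cover still at the front (rear edge at crop row ~250, strip end at ~(250,400)), so the fingers seem to have passed over the strip. I'll check this from the wrist and side views.

Run:
```python
from box import *
c,yaw,R,_=fit(); X=np.load("top2.npy"); L=(X[...,:2]-c)@R
for y in (100,140):
  g=(abs(L[...,1]-y)<15)
  print([(a,round(float(np.nanmedian(X[g&(abs(L[...,0]-a)<4)][:,2])),1)) for a in range(-140,140,12)])
g=(abs(L[...,1]-45)<6)
print([(a,round(float(np.nanmax(X[g&(abs(L[...,0]-a)<4)][:,2])),1)) for a in range(-140,0,8)])
T=toolT(); w=ctrl.read_camera("wrist"); W=cloud(w,T); np.save("w1.npy",W)
s=ctrl.read_camera("side"); S=cloud(s); i=cv2.resize(s["pixels"][110:290,180:380,::-1],None,fx=2,fy=2,interpolation=cv2.INTER_CUBIC)
wi=cv2.resize(w["pixels"][:,:,::-1],(400,300)); o=np.zeros((360,800,3),np.uint8); o[:,:400]=i; o[:300,400:]=wi; cv2.imwrite("pics/c1.png",o)
LS=(S[...,:2]-c)@R
m=(abs(LS[...,1]+1)<70)&(abs(LS[...,0]-9)<35)&(S[...,2]>98)&(S[...,2]<170); q=S[m]; l=LS[m]
for z in range(98,170,8):
    k=abs(q[:,2]-z)<4; print(z,k.sum(),l[k].min(0) if k.any() else'',l[k].max(0) if k.any() else '')
```

```text
[(-140, 93.4), (-128, 93.3), (-116, 94.0), (-104, 94.4), (-92, 93.2), (-80, 93.6), (-68, 93.8), (-56, 94.4), (-44, 93.4), (-32, 93.8), (-20, 94.8), (-8, 95.0), (4, 93.1), (16, 90.3), (28, 89.5), (40, 90.2), (52, 90.2), (64, 90.4), (76, 90.4), (88, 89.9), (100, 89.1), (112, 90.7), (124, 88.2), (136, 89.3)]
[(-140, 92.4), (-128, 93.0), (-116, 94.7), (-104, 93.6), (-92, 95.0), (-80, 94.2), (-68, 94.2), (-56, 94.3), (-44, 94.1), (-32, 94.2), (-20, 93.4), (-8, 94.7), (4, 94.3), (16, 90.3), (28, 89.8), (40, 90.5), (52, 89.9), (64, 89.8), (76, 90.0), (88, 89.6), (100, 89.4), (112, 90.1), (124, 89.2), (136, 89.2)]
[(-140, 95.7), (-132, 99.3), (-124, 98.0), (-116, 110.1), (-108, 117.6), (-100, 102.7), (-92, 98.2), (-84, 100.2), (-76, 99.3), (-68, 101.5), (-60, 96.1), (-52, 94.8), (-44, 97.9), (-36, 97.2), (-28, 514.4), (-20, 524.8), (-12, 542.3), (-4, 538.8)]
98 14 [-23.42624695 -68.14599552] [28.11899643 64.81503168]
106 0  
114 0  
122 0  
130 2 [-0.28316464 -2.9512003 ] [2.60044738 4.60161176]
138 12 [-4.04030989 -6.88188714] [15.79734164 11.33451217]
146 10 [-1.2992044  -8.22853089] [15.31540937 12.19242954]
154 13 [-2.6778373  -6.80335746] [ 8.29467931 13.90711881]
162 7 [-3.91434585 -7.21766707] [3.37518612 9.49099158]
```

View pics/c1.png

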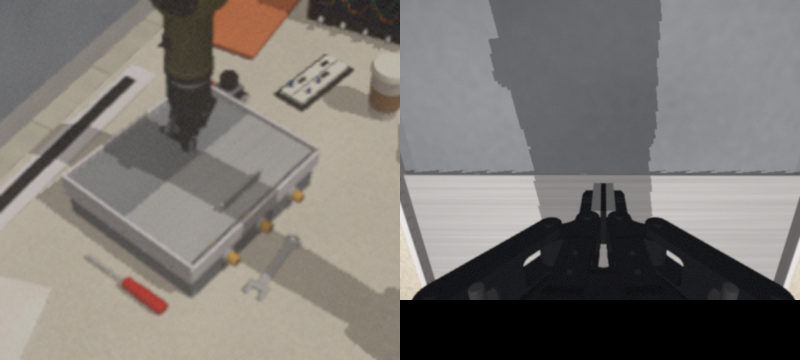

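The side view shows the cover untouched, the strip clear of the fingers, and the fingertips well above the plate. The side depth puts them near z 130, though 100 is reported. Next I'll compare with the wrist camera.

Run:
```python
from box import *
np.set_printoptions(precision=1,suppress=True)
c,yaw,R,_=fit(); W=np.load("w1.npy"); L=(W[...,:2]-c)@R
print("deck",W[60,100],L[60,100],"cover",W[270,100],W[270,500],L[270,100])
# cover rear edge in wrist: along column 100
print([(v,L[v,80].round(0).tolist(),W[v,80,2].round(1)) for v in range(215,270,6)])
T=toolT()
tip=W[258:300:8,292]; print("finger px (world)",tip,(tip-T[:3,3])@T[:3,:3])
w=ctrl.read_camera("wrist"); print(np.array(w["T_tool_cam"]), w["fx"],w["cx"],w["cy"])
S=cloud(ctrl.read_camera("side")); LS=(S[...,:2]-c)@R
m=(abs(LS[...,1]+1)<25)&(abs(LS[...,0]-9)<25)&(S[...,2]>100); v,u=np.nonzero(m); o=np.argsort(-v)[:12]
print([(v[i],u[i],S[v[i],u[i]].round(0).tolist()) for i in o])
```

```text
deck [777.7  28.5  90.5] [113.   94.3] cover [662.3  66.1  94.2] [ 624.1 -180.3   94.6] [ -6.8 113.7]
[(215, [28.0, 122.0], np.float64(89.8)), (221, [24.0, 122.0], np.float64(90.2)), (227, [20.0, 124.0], np.float64(89.5)), (233, [16.0, 124.0], np.float64(90.1)), (239, [12.0, 125.0], np.float64(90.1)), (245, [10.0, 124.0], np.float64(92.9)), (251, [6.0, 124.0], np.float64(93.8)), (257, [2.0, 125.0], np.float64(93.8)), (263, [-3.0, 126.0], np.float64(93.1)), (269, [-6.0, 126.0], np.float64(94.5))]
finger px (world) [[671.1 -55.4 132.3]
 [671.2 -55.2 140.5]
 [670.7 -55.  146.7]
 [671.2 -54.9 154.2]
 [671.1 -54.7 160.1]
 [670.  -54.5 163.8]] [[ 11.7   3.7 -31.8]
 [ 11.8   3.5 -40. ]
 [ 11.2   3.4 -46.2]
 [ 11.7   3.2 -53.7]
 [ 11.6   3.1 -59.6]
 [ 10.4   3.  -63.4]]
[[   0.    -1.    -0.3   79.9]
 [   1.     0.    -0.     0. ]
 [   0.    -0.3    1.  -168.3]
 [   0.     0.     0.     1. ]] 314.96917789940187 284.34774470372207 210.56412085921355
[(np.int64(186), np.int64(276), [651.0, -44.0, 132.0]), (np.int64(186), np.int64(274), [656.0, -39.0, 134.0]), (np.int64(186), np.int64(275), [654.0, -43.0, 132.0]), (np.int64(185), np.int64(276), [650.0, -43.0, 139.0]), (np.int64(185), np.int64(273), [657.0, -34.0, 143.0]), (np.int64(185), np.int64(272), [664.0, -37.0, 136.0]), (np.int64(185), np.int64(274), [656.0, -38.0, 140.0]), (np.int64(185), np.int64(275), [653.0, -40.0, 140.0]), (np.int64(185), np.int64(277), [651.0, -51.0, 131.0]), (np.int64(184), np.int64(272), [665.0, -40.0, 138.0]), (np.int64(184), np.int64(271), [668.0, -38.0, 138.0]), (np.int64(184), np.int64(274), [656.0, -38.0, 145.0])]
```

Both cameras agree on the box, and both put the real fingertip about 30 mm behind the reported TCP. I'll get the offset more exactly, then back up over the strip and redo the push lower.

```bash
python3 - <<'E'
from box import *
np.set_printoptions(precision=1,suppress=True)
T=toolT(); w=ctrl.read_camera("wrist"); W=cloud(w,T); Q=(W-T[:3,3])@T[:3,:3]
m=(abs(Q[...,1])<30)&(Q[...,2]<-10)&(abs(Q[...,0])<40)
v,u=np.nonzero(m); 
for r in range(v.min(),v.min()+16,3):
    k=v==r; q=Q[r,u[k]]; print(r,u[k].min(),u[k].max(),"x",q[:,0].min(),q[:,0].max(),"y",q[:,1].min(),q[:,1].max(),"z",q[:,2].max(),q[:,2].min())
E
python3 -m crank '[0,0,-0.04,0,0,0,-0.12,0,0,0,0,0,-0.12,0,0,0,0,0,-0.12,0,0,0,0,0,-0.12,0,0,0,0,0,-0.11,0,0,0,0,0,-0.06,0,0,0,0,0,-0.02,0,0,0,0,0]' >/dev/null; python3 where.py
```

```text
256 271 298 x 11.41638968362699 12.578260200348426 y -6.498939406009986 6.632492074330212 z -28.911076840459845 -31.2673758542217
259 271 298 x 11.56291991621988 12.622884511659995 y -6.304021527877027 6.487719868411425 z -32.417862000557356 -34.53310230928373
262 271 298 x 11.469176169324722 12.517199400557839 y -6.23848064960688 6.343452476400807 z -35.32583997809181 -37.36381929871445
265 271 298 x 11.369533089074679 12.386097537299023 y -6.054047969346871 6.298201116871248 z -38.114721409004105 -40.047395487159214
268 259 310 x 7.231099805711934 12.618503819927422 y -11.970115087602242 12.261895035264697 z -33.29254542968509 -43.30761917913463
271 256 313 x 7.40889106487025 12.737268568312718 y -13.237911352281388 13.289820574187107 z -36.5462308988366 -46.24304989371541
tcp in box [-159.6   -1.4] z 111.3 tool yaw-box deg 0.1 F [-0.4  0.3  0. ] t 6.8 axis [ 0.    -0.001 -1.   ]
```

```bash
python3 -m crank '[0,0,0.08,0,0,0,0,0,0.056,0,0,0,0,0,0.02,0,0,0,0.04,0,0,0,0,0,0.04,0,0,0,0,0,0.04,0,0,0,0,0,0.03,0,0,0,0,0,0.03,0,0,0,0,0]' >/dev/null && python3 where.py && python3 -m crank '[0.02,0,0,0,0,0,0.02,0,0,0,0,0,0.02,0,0,0,0,0,0.02,0,0,0,0,0,0.02,0,0,0,0,0,0.02,0,0,0,0,0,0.02,0,0,0,0,0,0.02,0,0,0,0,0]' > /dev/null && python3 where.py
python3 - <<'E'
from box import *
c,yaw,R,_=fit(); w=ctrl.read_camera("wrist"); W=cloud(w,toolT()); L=(W[...,:2]-c)@R
save(w,"w2.png")
g=(abs(abs(L[...,1])-120)<20)
print([(a,round(float(np.nanmedian(W[g&(abs(L[...,0]-a)<3)][:,2])),1)) for a in range(-60,140,10) if (g&(abs(L[...,0]-a)<3)).any()])
E
```

```text
tcp in box [-114.2   -1.5] z 71.4 tool yaw-box deg 0.0 F [-6.1  0.8  3.4] t 7.6 axis [-0.003 -0.    -1.   ]
tcp in box [-74.2  -1.4] z 71.4 tool yaw-box deg 0.0 F [-5.7  1.3  3.8] t 8.4 axis [-0.002  0.    -1.   ]
[(-60, 93.9), (-50, 93.9), (-40, 93.9), (-30, 93.8), (-20, 93.8), (-10, 93.9), (0, 94.0), (10, 93.9), (20, 93.9), (30, 94.0), (40, 94.0), (50, 93.9)]
```

The cover is now moving, at about 6 N.

```bash
python3 -m crank '[0.03,0,0,0,0,0,0.03,0,0,0,0,0,0.04,0,0,0,0,0,0.04,0,0,0,0,0,0.04,0,0,0,0,0,0.04,0,0,0,0,0,0.04,0,0,0,0,0,0.04,0,0,0,0,0]' >/dev/null && python3 where.py && python3 -m crank '[0.02,0,0,0,0,0,0.02,0,0,0,0,0,0.01,0,0,0,0,0,0.008,0,0,0,0,0,0.008,0,0,0,0,0,0,0,0,0,0,0,0,0,0,0,0,0,0,0,0,0,0,0]' > /dev/null && python3 where.py
```

```text
tcp in box [ 2.4 -1.3] z 71.3 tool yaw-box deg 0.0 F [-4.6  0.8  0.5] t 9.25 axis [-0.  0. -1.]
tcp in box [18.4 -1.3] z 71.5 tool yaw-box deg 0.0 F [-2.1  0.8 -0.6] t 10.05 axis [ 0.001  0.    -1.   ]
```

```bash
python3 -m crank '[0.008,0,0,0,0,0,0.008,0,0,0,0,0,0.008,0,0,0,0,0,0,0,0,0,0,0,0,0,0,0,0,0,0,0,0,0,0,0,0,0,0,0,0,0,0,0,0,0,0,0]' >/dev/null && python3 where.py && python3 -m crank '[-0.08,0,0,0,0,0,-0.08,0,-0.1,0,0,0,-0.08,0,-0.15,0,0,0,-0.12,0,-0.1,0,0,0,-0.12,0,-0.1,0,0,0,-0.12,0,0,0,0,0,-0.03,0,0,0,0,0,0,0,0,0,0,0]' > /dev/null && python3 where.py
python3 - <<'E'
from box import *
T=toolT(); w=ctrl.read_camera("wrist"); W=cloud(w,T); np.save("w3.npy",W); save(w,"w3.png")
E
```

```text
tcp in box [18.1 -1.3] z 71.5 tool yaw-box deg 0.1 F [-20.7   2.8  12.6] t 10.85 axis [-0.011  0.    -1.   ]
tcp in box [-133.2   -1.4] z 184.9 tool yaw-box deg 0.0 F [ 1.4 -0.2 -0.2] t 11.65 axis [ 0.002 -0.001 -1.   ]
```

View pics/w3.png

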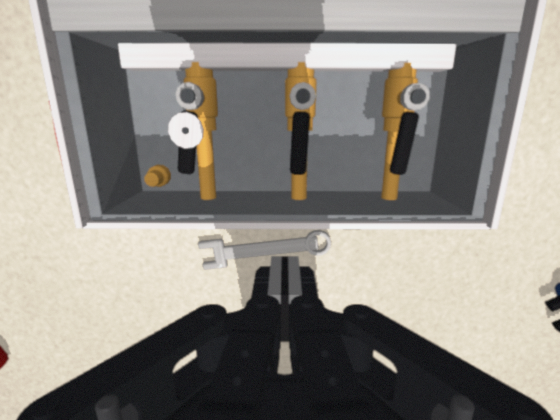

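The wrist view shows the well open. The tagged lever is the left one (stem 189,97; tag 186,130; end 186,170), the plain levers are at (300,140) and (405,140), and the fitting is at (155,176).

Run:
```python
from box import *
np.set_printoptions(precision=1,suppress=True)
c,yaw,R,_=fit(); W=np.load("w3.npy"); L=np.dstack([(W[...,:2]-c)@R,W[...,2]])
for n,(u,v) in dict(stem=(189,97),tag=(176,130),tagr=(196,130),sleeve=(187,160),end=(186,171),p1stem=(302,96),p1end=(299,170),p2end=(401,170),fit=(158,176),edge=(300,8)).items(): print(n,L[v,u])
m=(L[...,2]>64)&(L[...,2]<84)&(L[...,0]<-85)&(L[...,0]>-130)&(abs(L[...,1])<150)
n,l,st,ce=cv2.connectedComponentsWithStats(m.astype(np.uint8))
for i in range(1,n):
    if st[i,4]>30: q=L[l==i]; print(st[i],q.mean(0),q.min(0),q.max(0))
```

```text
stem [-44.   76.7  80.1]
tag [-70.4  90.8  77.8]
tagr [-70.4  73.6  78.5]
sleeve [-96.3  84.5  75.3]
end [-106.3   86.6   74.4]
p1stem [-43.2 -15.8  79.3]
p1end [-105.   -14.5   75.8]
p2end [-104.8 -105.2   76. ]
fit [-120.2  131.    28.6]
edge [ 15.9 -12.5  94.6]
[178 147  18  27 442] [-96.4  85.2  75. ] [-108.7   77.2   69.3] [-85.   94.1  77.7]
[290 147  18  28 447] [-96.7 -13.7  75.1] [-109.4  -21.6   69.4] [-85.1  -6.4  77.4]
[390 147  22  28 457] [ -96.4 -103.7   74.9] [-109.4 -112.7   69.4] [-85.1 -96.5  77.9]
```

```bash
python3 -m crank '[0.067,-0.103,0,0,0,0,0.066,-0.103,0,0,0,0,0,0,0.14,0,0,0,0,0,0.14,0,0,0,0,0,0.14,0,0,0,0,0,0.1,0,0,0,0,0,0.05,0,0,0,0,0,0.02,0,0,0]' >/dev/null && python3 where.py
```

```text
tcp in box [-99.9  50.2] z 34.8 tool yaw-box deg 0.0 F [0.1 0.6 0.2] t 12.5 axis [-0.002  0.    -1.   ]
```

```bash
python3 -m crank '[-0.004,-0.04,0,0,0,0,-0.004,-0.04,0,0,0,0,-0.005,-0.03,0,0,0,0,-0.005,-0.03,0,0,0,0,0.008,-0.042,0,0,0,0,0.014,-0.042,0,0,0,0,0.029,-0.038,0,0,0,0,0.029,-0.038,0,0,0,0]' >/dev/null && python3 where.py && python3 -m crank '[0.022,-0.016,0,0,0,0,0.022,-0.014,0,0,0,0,0.022,-0.01,0,0,0,0,0.015,-0.004,0,0,0,0,0.009,0,0,0,0,0,0.009,0,0,0,0,0,0,0,0,0,0,0,0,0,0,0,0,0]' >/dev/null && python3 where.py
```

```text
tcp in box [-84.8 126.1] z 36.2 tool yaw-box deg 0.1 F [-2.8 -3.4  0.5] t 13.3 axis [-0.001 -0.    -1.   ]
tcp in box [-61.7 136.7] z 36.1 tool yaw-box deg 0.1 F [-7.4  1.   0.7] t 14.1 axis [-0.003  0.001 -1.   ]
```

Press on to the stop, then retreat frontward, lift, and look.

```bash
python3 -m crank '[0.012,0,0,0,0,0,0.012,0,0,0,0,0,0.008,0,0,0,0,0,0,0,0,0,0,0,0,0,0,0,0,0,0,0,0,0,0,0,0,0,0,0,0,0,0,0,0,0,0,0]' >/dev/null && python3 where.py && python3 -m crank '[-0.04,0.02,0,0,0,0,-0.06,0.02,0,0,0,0,0,0,-0.1,0,0,0,0,0,-0.15,0,0,0,0,0,-0.15,0,0,0,0,0.1,-0.15,0,0,0,-0.08,0.15,-0.05,0,0,0,-0.1,0.1,0,0,0,0]' > /dev/null && python3 where.py
python3 - <<'E'
from box import *
T=toolT(); w=ctrl.read_camera("wrist"); W=cloud(w,T); save(w,"w4.png")
c,yaw,R,_=fit(); L=np.dstack([(W[...,:2]-c)@R,W[...,2]])
m=(L[...,2]>66)&(L[...,2]<84)&(L[...,0]<-20)&(L[...,0]>-130)&(L[...,1]<158)&(L[...,1]>127)
if m.any(): print(m.sum(),L[m].mean(0),L[m].max(0))
g=(abs(L[...,1]-80)<50); print([(a,round(float(np.nanmedian(W[g&(abs(L[...,0]-a)<2)][:,2])),1)) for a in range(-12,24,4) if (g&(abs(L[...,0]-a)<2)).any()])
E
```

```text
tcp in box [-61.3 136.7] z 35.7 tool yaw-box deg 0.2 F [-27.2   1.8  14.7] t 14.9 axis [-0.016 -0.    -1.   ]
tcp in box [-119.1   37. ] z 189.3 tool yaw-box deg -0.1 F [-0.3 -0.3 -0.2] t 15.7 axis [ 0.008 -0.    -1.   ]
353 [-42.05043344 135.53477318  75.14094365] [-34.99653053 145.76723642  77.72016926]
[(-12, 45.7), (-8, 45.7), (-4, 45.6), (0, 51.2), (4, 93.2), (8, 93.9), (12, 93.9), (16, 93.8), (20, 93.9)]
```

View pics/w4.png

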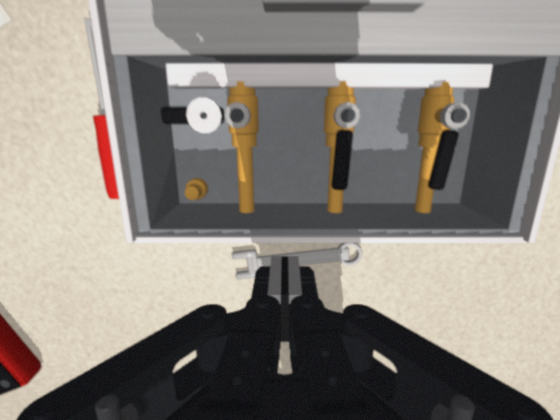

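The tagged lever lies square across its pipe (stem 236,115 to end 165,115). The cover's front edge is at box x ≈ 1, so it is on the rear stop, and the plain levers and fitting are unmoved.

```bash
python3 -m crank '[0,0,-0.05,0,0,0,0,0,0,0,0,0,0,0,0,0,0,0,0,0,0,0,0,0,0,0,0,0,0,0,0,0,0,0,0,0,0,0,0,0,0,0,0,0,0,0,0,0]' >/dev/null; python3 -c "
from station import ctrl
print(ctrl.job_done())"
```

```text
the job is handed in; nothing more can be done
None
```

The cover is against its rear stop and the tagged lever is shut square across its pipe; nothing else was seen to move, and the job is handed in (no verdict was returned).

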